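# Pack the consolidation test tray

### The job

Pack the aluminium tray for the next consolidation test: on the round pad build a neatly centred stack of one porous stone, then the soil-filled specimen ring, then the other porous stone, all lying flat, and set the large steel slotted weight flat on the middle of the square pad. Leave the small brass weight, the open soil tin and the lidded tin standing where they are.

Things in the scene. Friction and masses are not known exactly. Their poses are not given: they have to be found in the camera images.
- kit_tray: Fixed shallow bare-aluminium tray, 128 x 253 mm outside (plus a 13 mm dark wire lug at each short end), with two equal square bays, 122 x 122 mm inside, side by side along its y axis. Floor 4 mm thick; outer walls and divider 14 mm high, 3 mm thick. Origin: centre of its underside on the worktop; x across, y along the tray, z up. Its place and yaw (up to 0.2 rad) vary.
- round_pad: Fixed black rubber ROUND pad, 80 mm across, 3 mm thick, lying on the tray floor at the centre of one bay (either bay). Origin: centre of its underside, on the tray floor (4 mm above the worktop); its top is 3 mm above that. Axes parallel to the tray's.
- square_pad: Fixed black rubber SQUARE pad, 74 x 74 mm, 3 mm thick, lying on the tray floor at the centre of the other bay. Origin: centre of its underside, on the tray floor (4 mm above the worktop); its top is 3 mm above that. Axes parallel to the tray's.
- stone_a: Porous stone: thin plain grey-beige round disc, 62 mm across, 10 mm thick, 0.05 kg, lying flat. Origin: centre of its underside, z up when it stands as at the start. Loose.
- stone_b: The other porous stone, identical to stone_a: thin grey-beige disc, 62 mm across, 10 mm thick, 0.05 kg, lying flat. Origin: centre of its underside, z up when it stands as at the start. Loose.
- specimen_ring: Specimen ring filled with pressed soil: plain solid grey-brown round block with flat top, 64 mm across, 29 mm high, about 0.42 kg. Origin: centre of its underside, z up when it stands as at the start. Loose.
- steel_weight: Large pale steel slotted weight: disc 56 mm across, 26 mm high, with a radial slot in its top, about 0.46 kg; its sides can be gripped in any direction. Origin: centre of its underside, z up when it stands as at the start. Loose.
- brass_weight: Look-alike, stays: small brass slotted weight, 42 mm across, 18 mm high. Origin: centre of its underside, z up when it stands as at the start. Loose.
- soil_tin: Look-alike, stays: open dark steel tin of loose soil, 77 mm across, 36 mm high. Origin: centre of its underside, z up when it stands as at the start. Loose.
- lidded_tin: Look-alike, stays: pale lidded tin without a slot, 59 mm across, 38 mm high. Origin: centre of its underside, z up when it stands as at the start. Loose.
Not all that is in view belongs to the job. Leave any turquoise look-alike of the specimen_ring alone.

How it is judged:
By the outcome, as a careful person would: the job done as asked, in the order asked, and still so for the second after the job is handed in, with the robot touching nothing.
It also fails if it takes over 102 s, if anything falls off the work surface, if the arm or the gripper's body presses on something with over 40 N, if the wrist force passes 120 N, or if a joint passes its speed limit or range.

### The arm

A 6-joint arm with a two-finger parallel gripper is mounted at the origin on a cart in front of the work surface, level with it; the furniture and walls round the work are solid. World frame = base frame: x ahead of the robot, y to its left, z up, the work surface at z = 0. Lengths are in m, angles in rad, forces in N, time in s.
With the tool pointing down it reaches from about 0.3 to 0.775 m from the base axis. Payload 14.6 kg.
Tool frame: the origin (TCP) lies at the very end of the fingers, on their centre line; the grasp point (between the pads) lies 19 mm behind it; z points along the fingers, y is the line along which they close (so a half turn about z gives the same grasp; the last joint's range is limited). The gripper opens to 94 mm and grips with 3 to 60 N. Pads are 16 mm wide; open, the fingers measure 119 mm over their backs; the gripper's body (75 mm by 177 mm) begins 78 mm behind the grasp point.
Start: joints at [1.244, 0.3, 1.521, -0, 1.321, -0.067], TCP at [0.141, 0.532, 0.205] pointing down, gripper open.
Joint ranges: [-3.03, 3.03], [-0.79, 2.21], [0.23, 2.52], [-1.04, 4.18], [0, 3.07], [-2.55, 2.55]. Speed limits (rad/s): [2.22, 2.22, 2.57, 3.14, 3.14, 3.14].

### API

Orientations are given as [roll, pitch, yaw] about the fixed x, y, z axes, in that order (R = Rz(yaw) Ry(pitch) Rx(roll)).
In Python, from station import ctrl gives the robot as it stands.
- The arm moves only by the tool move_arm, never from a script. Its argument "targets" is a list of rows, each a list of 6 numbers: the shift along the tool's x, y, z in units of 1000 mm (1.0 is 1000 mm), then the turn, a rotation vector about the tool's x, y, z in units of 30 degrees (1.0 is 30 degrees). In form: [[tx, ty, tz, ax, ay, az], ...]. A call has exactly 5 rows; each row is the pose to reach, as a shift and turn from the pose commanded when the call began, along the tool's axes at that moment; what a row does not reach only later rows make up. A row lasts 1/12 s, in which the tool goes at most 41.7 mm and 7.16 degrees, less where a joint would pass 70% of its speed; a pose out of reach is approached as far as the arm can. A call with a number of a shift or a turn outside -1 to 1 is refused whole. A call with a gripper value outside its range is refused whole. "fingers" is the opening, from -1 (shut) to 1 (fully open), set as the call begins (left out, the last holds). The fingers move at their own pace and stop on an object; "grip_force" is the grip in N (left out, the last holds). Time passes only in rows, so rows that repeat a pose let the fingers close, or fill a call up. It gives the time, the measured TCP pose, the force and the opening at its end, in the units of the state.
- ctrl.get_obs(): the state, without advancing time (a new reading comes with each control period).
- ctrl.camera(name): name is "scene" or "side" or "wrist"; returns the picture (480x640x3 uint8, red, green, blue); there is no depth.
- ctrl.camera_info(name): a dict with "fx", "fy", "cx", "cy" (pixels), "k1" (the pictures are not rectified: a ray, as slopes to the right and down, at radius r is drawn at 1 + k1 r^2 times it, then the intrinsics apply), "rvec" (rotation vector, rad) and "tvec" (3), from world to camera coordinates, as OpenCV has them. Camera axes: x right, y down, z forward; pixel columns grow to the right and rows downward; lengths in m; the calibration is good to about 2 mm. A picture is of the moment at which its call begins: read the wrist's pose just before it. camera_info takes no time and is no camera call; for the wrist camera it gives the pose at the moment of the call.
- ctrl.hand_in(): hands the job in, once; it reports no verdict.
The state is a dict: "time_s": time; "qpos": joint angles; "joint_vel": joint speeds; "tau": joint torques, N m; "ee_pos": TCP position; "eef_rot": TCP orientation; "force": force on the tool from outside, world axes, zero at the start; "moment": the same for the moment, N m; "grip_width": finger opening in m.
Only numpy, scipy, OpenCV 4.12 (cv2) and the standard library are available. Lean on these libraries where they do the work, as an engineer would, in place of code of your own. Each camera call takes 0.05 s, during which the arm holds its last target. There are 200 camera calls.

## Working session

There is one attempt and no reset: what is moved stays moved. The work goes in short steps, Python scripts to look and compute and a tool call to move; the robot and the scene stay as the last step left them, time stands still between calls to the robot, and variables do not carry over. Pictures are saved under pics/ and viewed, on a budget of 19 in all, crops included, one or two more only if the job needs it, and the job is handed in when it is done.

Besides the shell and the picture viewer there is one more tool, called after "Request:" as name(argument=value, ...) on one line, values as JSON. move_arm: Moves the arm, as the interface text tells. Shifts and turns lie within -1 to 1; 1 stands for 1000 mm of shift or 30 degrees of turn. Its arguments: {"type":"object","properties":{"targets":{"type":"array"},"fingers":{"type":"number"},"grip_force":{"type":"number"}},"required":["targets"]}

```bash
mkdir -p pics; ls
cat > h.py <<'E'
import numpy as np, cv2
from station import ctrl
from scipy.spatial.transform import Rotation as R
def snap(n,f):
    i=ctrl.camera_info(n); im=ctrl.camera(n); cv2.imwrite(f'pics/{f}.png',im[:,:,::-1]); return im,i
def pt(i,u,v,z):
    "pixel -> world point on plane z"
    d=np.array([(u-i['cx'])/i['fx'],(v-i['cy'])/i['fy']]); s=d.copy()
    for _ in range(20): s=d/(1+i['k1']*(s@s))
    Rm=cv2.Rodrigues(np.array(i['rvec'],float))[0]; c=-Rm.T@np.ravel(i['tvec']); w=Rm.T@np.array([*s,1])
    return c+w*(z-c[2])/w[2]
def px(i,p):
    Rm=cv2.Rodrigues(np.array(i['rvec'],float))[0]; q=Rm@np.array(p,float)+np.ravel(i['tvec']); s=q[:2]/q[2]; s=s*(1+i['k1']*(s@s))
    return np.array([i['cx']+i['fx']*s[0],i['cy']+i['fy']*s[1]])
E
python3 - <<'E'
from h import *
for n in('scene','side','wrist'):
    im,i=snap(n,n+'0'); Rm=cv2.Rodrigues(np.array(i['rvec'],float))[0]; print(n,i,-Rm.T@np.ravel(i['tvec']))
print(ctrl.get_obs())
E
```

```text
pics
scene {'fx': 515.8427195229666, 'fy': 515.8427195229666, 'cx': 317.207734039879, 'cy': 233.3372819992869, 'k1': -0.15164740299811372, 'rvec': array([ 2.18255517, -0.87579034,  0.37954013]), 'tvec': array([-0.34363388,  0.27503776,  1.17605016])} [-0.2157648  -0.72511171  1.00223877]
side {'fx': 612.8645517668331, 'fy': 612.8645517668331, 'cx': 319.3148733718084, 'cy': 237.99121106729797, 'k1': -0.03897230843589467, 'rvec': array([ 0.36630596,  2.89138544, -0.95597485]), 'tvec': array([ 0.46149962, -0.10801801,  1.49751035])} [0.68500285 0.83497571 1.14051467]
wrist {'fx': 373.8624483599066, 'fy': 373.8624483599066, 'cx': 326.4910667087917, 'cy': 242.06118641345225, 'k1': -0.03059426345049281, 'rvec': array([-2.33375301, -1.79475715, -0.21452359]), 'tvec': array([-0.5491452 , -0.02469356,  0.38926906])} [0.0752589  0.54851322 0.38362738]
{'time_s': 0.15, 'qpos': array([ 1.24440171e+00,  3.00336265e-01,  1.52145428e+00,  1.24982526e-05,
        1.32072787e+00, -6.65856485e-02]), 'joint_vel': array([-0.00019787, -0.00236188, -0.0025    ,  0.00169152, -0.00077037,
        0.0005999 ]), 'tau': array([ 1.25166862e-03, -5.31967771e+01, -3.52817810e+01,  7.07851653e-02,
        2.36078206e-02, -9.19770901e-05]), 'ee_pos': array([0.14121572, 0.53133953, 0.20501394]), 'eef_rot': array([-3.14066975e+00, -7.36769065e-05,  2.88178055e+00]), 'force': array([-0.21862861,  0.47510286,  0.37505854]), 'moment': array([-0.01357282,  0.00335514,  0.00367065]), 'grip_width': 0.09386008744100727}
```

View pics/scene0.png

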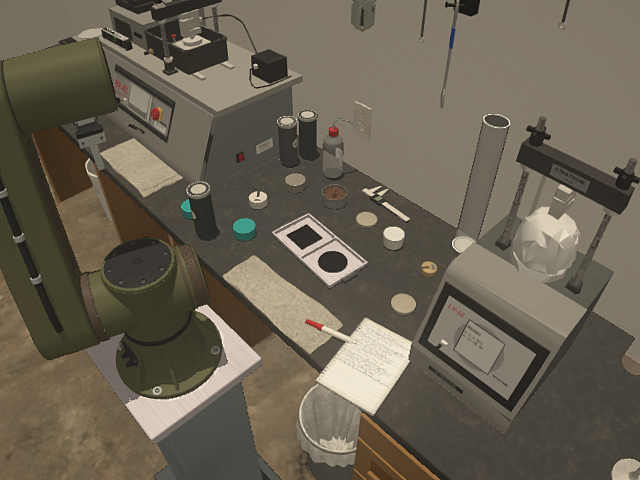

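View pics/side0.png

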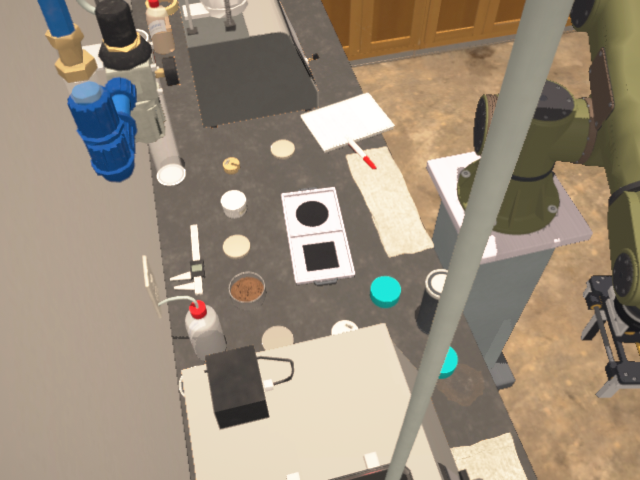

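Scene view: steel weight candidates are the slotted pale disc at (258,199), the lidded tin at (394,238, no slot) and brass at (429,268). Ring candidates are the grey-brown block at (295,182) and turquoise look-alikes at (244,229) and (188,208), which stay. Stones are at (367,219) and (403,303), the soil tin is at (334,195), the round pad at (332,262) and the square pad at (303,237). I'll check these in one crop.

Run:
```python
from h import *
a=cv2.imread('pics/scene0.png'); b=cv2.imread('pics/side0.png')
A=cv2.resize(a[165:325,175:445],None,fx=2.9,fy=2.9,interpolation=cv2.INTER_CUBIC)
cv2.imwrite('pics/cs.png',A)
B=cv2.resize(b[120:370,210:410],None,fx=2.4,fy=2.4,interpolation=cv2.INTER_CUBIC); cv2.imwrite('pics/cb.png',B)
s=ctrl.camera_info('scene'); d=ctrl.camera_info('side')
for n,p,q,z in [('ring',(295,180),(277,338),.029),('steel',(258,196),(345,328),.026),('stA',(367,219),(236,245),.01),('stB',(403,303),(283,148),.01),('round',(332,262),(312,213),.007),('square',(303,237),(321,256),.007),('lid',(394,233),(233,200),.038),('soil',(334,191),(247,287),.036),('brass',(429,266),(231,164),.018),('turq',(244,226),(386,288),.029)]:
    print(n,pt(s,*p,z)[:2].round(3),pt(d,*q,z)[:2].round(3))
```

```text
ring [0.624 0.256] [0.63  0.257]
steel [0.493 0.277] [0.491 0.268]
stA [ 0.667 -0.01 ] [ 0.671 -0.007]
stB [ 0.498 -0.284] [ 0.501 -0.282]
round [ 0.473 -0.06 ] [ 0.48  -0.057]
square [0.483 0.065] [0.49  0.069]
lid [ 0.652 -0.121] [ 0.656 -0.117]
soil [0.666 0.127] [0.667 0.127]
brass [ 0.639 -0.256] [ 0.641 -0.252]
turq [0.377 0.196] [0.381 0.199]
```

View pics/cs.png

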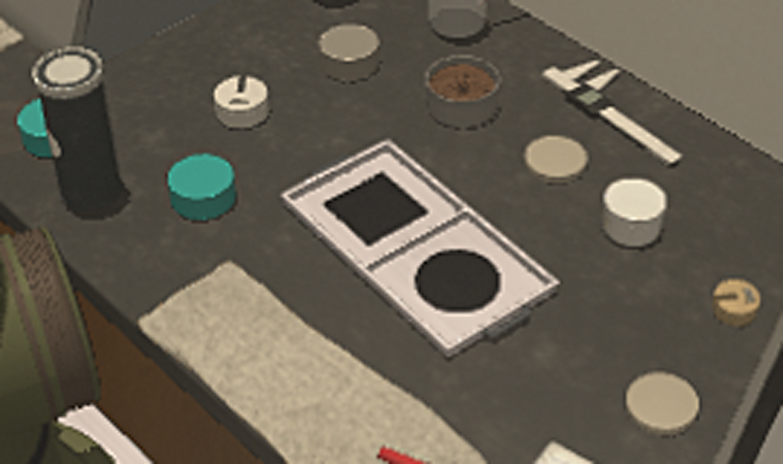

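View pics/cb.png

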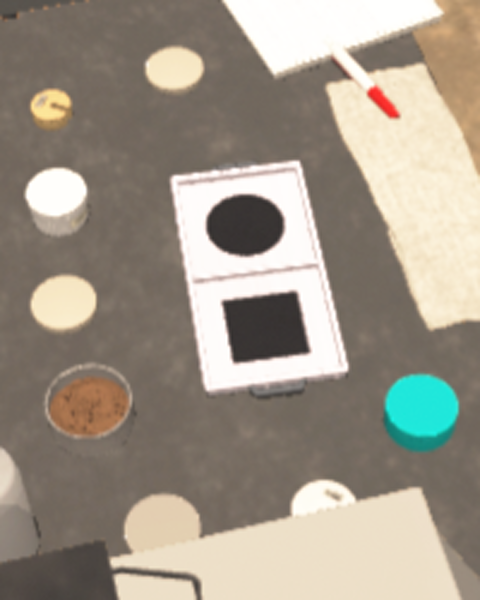

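The crop confirms it: the slotted pale disc is the steel weight, the grey-brown block is the ring, and there are two flat stones. Next I'll locate the tall obstacles before the first move.

Run:
```python
from h import *
s=ctrl.camera_info('scene')
for n,p in dict(blackcyl=(205,233),bottle=(333,174),can1=(289,160),can2=(307,155),mach_a=(240,172),mach_b=(298,140),mach_c=(204,182),grad=(463,245),press=(420,300)).items(): print(n,pt(s,*p,0)[:2].round(3))
for n,p,xy in [('blackcyl',(199,187),(205,233)),('bottle',(333,130),(333,174)),('can1',(288,120),(289,160)),('mach',(300,75),(298,140))]:
    g=pt(s,*xy,0); zs=np.linspace(0,.5,101); e=[abs(px(s,[g[0],g[1],z])[1]-p[1]) for z in zs]; print(n,'h',zs[np.argmin(e)])
# machine top edge right corner in several heights
for z in(.15,.2,.25,.3): print(z,pt(s,300,75,z)[:2].round(3),pt(s,187,102,z)[:2].round(3), 'side:',pt(ctrl.camera_info('side'),183,368,z)[:2].round(3),pt(ctrl.camera_info('side'),388,326,z)[:2].round(3))
# pads by fit of dark blobs / tray corners
```

```text
blackcyl [0.295 0.278]
bottle [0.76  0.224]
can1 [0.709 0.383]
can2 [0.773 0.363]
mach_a [0.548 0.444]
mach_b [0.815 0.454]
mach_c [0.431 0.483]
grad [ 0.79  -0.265]
press [ 0.544 -0.304]
blackcyl h 0.165
bottle h 0.165
can1 h 0.155
mach h 0.25
0.15 [0.964 0.603] [0.55  0.726] side: [0.807 0.336] [0.435 0.347]
0.2 [0.895 0.525] [0.505 0.641] side: [0.801 0.361] [0.448 0.371]
0.25 [0.825 0.447] [0.46  0.555] side: [0.795 0.387] [0.461 0.396]
0.3 [0.756 0.369] [0.415 0.47 ] side: [0.789 0.412] [0.473 0.421]
```

View pics/wrist0.png

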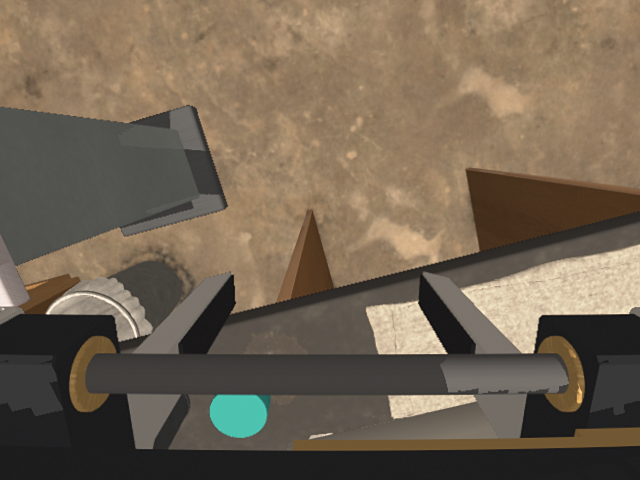

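Wrist view: fingertips are at (230,275) and (430,275), up in the image is tool +x, and a turquoise disc (240,412) is below. Now moving over stone A.

Request:
move_arm(targets=[[-0.12,-0.07,-0.095,0,0,0],[-0.12,-0.07,-0.095,0,0,0],[-0.12,-0.07,-0.095,0,0,0],[-0.12,-0.07,-0.095,0,0,0],[-0.12,-0.07,-0.095,0,0,0]], fingers=1, grip_force=15)

```text
time_s: 0.57
ee_pos: [0.2426, 0.431, 0.3049]
eef_rot: [3.136, 0.003, 2.879]
force: [0.6, 0.1, 0.7]
grip_width: 0.094
```

Request:
move_arm(targets=[[-0.17,-0.1,0,0,0,0],[-0.17,-0.1,0,0,0,0],[-0.17,-0.1,0,0,0,0],[-0.17,-0.1,0,0,0,0],[-0.17,-0.1,0,0,0,0]])

```text
time_s: 0.98
ee_pos: [0.3792, 0.2907, 0.3001]
eef_rot: [-3.141, -0.0, 2.881]
force: [0.9, 1.1, 0.1]
grip_width: 0.0939
```

Request:
move_arm(targets=[[-0.17,-0.1,0,0,0,0],[-0.17,-0.1,0,0,0,0],[-0.17,-0.1,0,0,0,0],[-0.17,-0.1,0,0,0,0],[-0.17,-0.1,0,0,0,0]])

```text
time_s: 1.4
ee_pos: [0.518, 0.1501, 0.2997]
eef_rot: [-3.141, -0.001, 2.881]
force: [-0.1, 0.4, -0.3]
grip_width: 0.0937
```

Request:
move_arm(targets=[[-0.17,-0.1,0,0,0,-0.5],[-0.17,-0.1,0,0,0,-0.5],[-0.17,-0.1,0,0,0,-0.5],[-0.17,-0.1,0,0,0,-0.5],[-0.17,-0.1,0,0,0,-0.5]])

```text
time_s: 1.82
ee_pos: [0.6565, 0.0099, 0.2992]
eef_rot: [-3.141, -0.001, -3.14]
force: [-0.6, 0.5, 0.3]
grip_width: 0.0938
```

Request:
move_arm(targets=[[-0.012,-0.018,0.16,0,0,0],[-0.012,-0.018,0.16,0,0,0],[-0.012,-0.018,0.16,0,0,0],[-0.012,-0.018,0.16,0,0,0],[-0.012,-0.018,0.16,0,0,0]])

```text
time_s: 2.23
ee_pos: [0.6641, -0.006, 0.1316]
eef_rot: [3.141, -0.013, -3.14]
force: [-0.8, -0.3, -0.4]
grip_width: 0.0942
```

Run:
```python
from h import *
im,i=snap('wrist','w1'); o=ctrl.get_obs(); print(o['ee_pos'],o['eef_rot'],px(i,o['ee_pos']),px(i,[.669,-.008,.01]))
```

```text
[ 0.66554084 -0.0057087   0.13667958] [ 3.14107028 -0.00736487 -3.1399396 ] [328.25595582 295.78159343] [324.52961491 243.92666323]
```

View pics/w1.png

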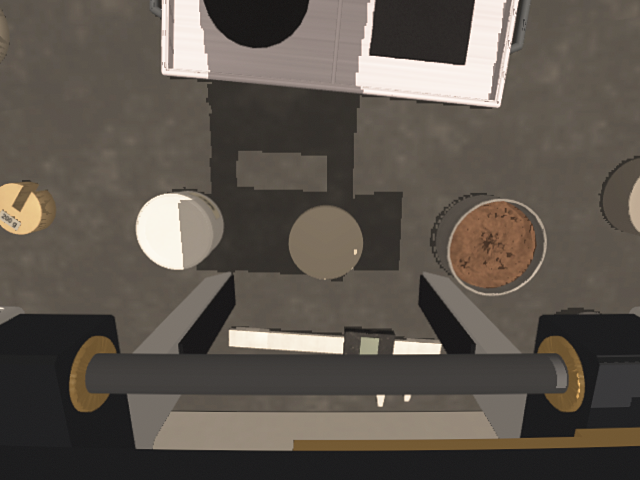

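Wrist view: the stone is at (325,242), centred between the fingers, with the lidded tin (180,230) and soil tin (495,243) clear of them. The round-pad bay is at the upper left and the square-pad bay at the upper right.

Run:
```python
from h import *
i=ctrl.camera_info('wrist'); print(pt(i,325.5,242.3,.01), ctrl.get_obs()['ee_pos'])
```

```text
[ 0.67091664 -0.00691433  0.01      ] [ 0.66554084 -0.0057087   0.13667958]
```

Request:
move_arm(targets=[[-0.002,0.001,0.04,0,0,0],[-0.002,0.001,0.08,0,0,0],[-0.002,0.001,0.11,0,0,0],[-0.002,0.001,0.125,0,0,0],[-0.002,0.001,0.125,0,0,0]])

```text
time_s: 2.7
ee_pos: [0.6687, -0.0044, 0.0144]
eef_rot: [3.141, -0.002, -3.139]
force: [-0.2, -0.3, -0.1]
grip_width: 0.0942
```

Request:
move_arm(targets=[[0,0,0.005,0,0,0],[0,0,0.01,0,0,0],[0,0,0.01,0,0,0],[0,0,0.01,0,0,0],[0,0,0.01,0,0,0]])

```text
time_s: 3.12
ee_pos: [0.6697, -0.0049, 0.0066]
eef_rot: [-3.141, 0.001, -3.14]
force: [0.2, -0.7, -0.2]
grip_width: 0.0938
```

Request:
move_arm(targets=[[-0.001,-0.002,0.004,0,0,0],[-0.001,-0.002,0.004,0,0,0],[-0.001,-0.002,0.004,0,0,0],[-0.001,-0.002,0.004,0,0,0],[-0.001,-0.002,0.004,0,0,0]])

```text
time_s: 3.53
ee_pos: [0.6701, -0.0069, 0.0015]
eef_rot: [3.142, -0.0, -3.14]
force: [-0.3, 0.6, 0.4]
grip_width: 0.0941
```

Request:
move_arm(targets=[[0,0,0,0,0,0],[0,0,0,0,0,0],[0,0,0,0,0,0],[0,0,0,0,0,0],[0,0,0,0,0,0]], fingers=-0.5, grip_force=15)

```text
time_s: 3.95
ee_pos: [0.6701, -0.0068, 0.0014]
eef_rot: [3.142, 0.0, -3.14]
force: [-0.2, -0.5, 0.4]
grip_width: 0.0642
```

Request:
move_arm(targets=[[0,0,0,0,0,0],[0,0,0,0,0,0],[0,0,0,0,0,0],[0,0,0,0,0,0],[0,0,0,0,0,0]])

```text
time_s: 4.37
ee_pos: [0.6701, -0.0068, 0.0014]
eef_rot: [-3.142, -0.0, -3.14]
force: [-0.8, -0.0, 0.1]
grip_width: 0.0612
```

Request:
move_arm(targets=[[0,0,-0.03,0,0,0],[0.02,0.002,-0.07,0,0,0],[0.05,0.006,-0.1,0,0,0],[0.07,0.01,-0.12,0,0,0],[0.07,0.01,-0.12,0,0,0]])

```text
time_s: 4.78
ee_pos: [0.5994, 0.0036, 0.1268]
eef_rot: [-3.141, 0.006, -3.139]
force: [1.9, 0.3, 0.7]
grip_width: 0.0615
```

Request:
move_arm(targets=[[0,0,-0.02,0,0,0],[0,0,-0.02,0,0,0],[0,0,-0.02,0,0,0],[0,0,-0.02,0,0,0],[0,0,-0.02,0,0,0]])

```text
time_s: 5.2
ee_pos: [0.5998, 0.0029, 0.1399]
eef_rot: [3.141, -0.002, -3.14]
force: [-1.9, 0.2, -0.5]
grip_width: 0.0618
```

Run:
```python
from h import *
im,i=snap('wrist','w2'); o=ctrl.get_obs(); print(o['ee_pos'],o['eef_rot'],o['grip_width'],px(i,[.477,-.058,.007]))
g=cv2.cvtColor(im,cv2.COLOR_RGB2GRAY)
m=(g<60).astype(np.uint8); n,l,st,c=cv2.connectedComponentsWithStats(m)
for k in range(1,n):
    if st[k,4]>1500: print(st[k],c[k].round(1),pt(i,*c[k],.007).round(4))
```

```text
[0.59986807 0.00296977 0.14001661] [ 3.14149649e+00 -1.89165077e-03 -3.13961127e+00] 0.06167076543227243 [249.33448217  79.95386137]
[ 200   27  100  107 8369] [249.2  80.2] [ 0.4772 -0.0581  0.007 ]
[ 356   44  103  105 8849] [406.3  95.6] [0.4883 0.0652 0.007 ]
[  193   165   207   101 13329] [286.1 216.7] [ 0.5852 -0.0316  0.007 ]
[    0   275   640   205 60130] [313.6 404.5] [ 0.7684 -0.0096  0.007 ]
```

View pics/w2.png

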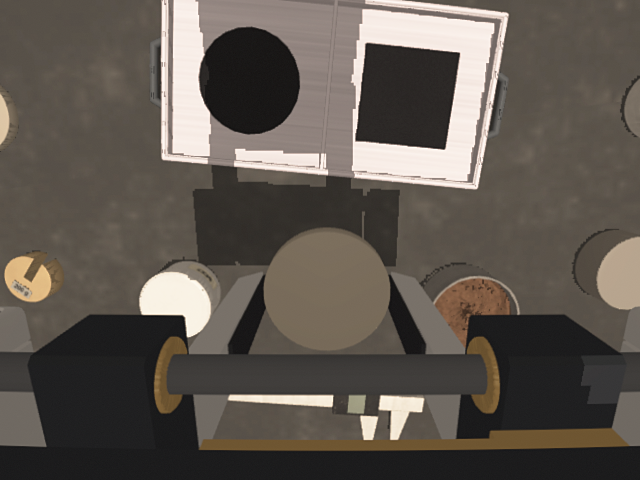

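Stone A is held with its centre at about (327,289). The round pad is at (249,80) and the square pad at (406,96).

Run:
```python
from h import *
i=ctrl.camera_info('wrist'); print(pt(i,327.5,289,.1485))
```

```text
[0.59639325 0.00287944 0.1485    ]
```

Run:
```python
from h import *
i=ctrl.camera_info('wrist'); t=np.linspace(0,2*np.pi,200)
def ext(c,z0,h,r=.031):
    for z in(z0,z0+h):
        P=np.array([px(i,[c[0]+r*np.cos(a),c[1]+r*np.sin(a),z]) for a in t]); print(z,P.min(0).round(1),P.max(0).round(1))
for x in(.596,.600): ext((x,.003),.1386,.01)
g=cv2.imread('pics/w2.png'); print(g[218:240,327].tolist()); print(g[342:360,327].tolist()); print(g[285,258:272].tolist(), g[285,384:398].tolist())
```

```text
0.1386 [266.8 221.3] [388.6 336.7]
0.1486 [263.6 225.3] [391.9 346.3]
0.1386 [267.  229.4] [388.2 343.6]
0.1486 [263.9 233.7] [391.5 353.4]
[[44, 47, 52], [43, 48, 52], [44, 49, 52], [43, 49, 52], [44, 49, 52], [44, 49, 52], [43, 48, 51], [42, 47, 50], [43, 47, 50], [59, 70, 78], [76, 90, 102], [77, 91, 103], [79, 94, 105], [84, 99, 111], [91, 108, 121], [94, 111, 124], [95, 111, 124], [93, 110, 123], [94, 111, 125], [93, 111, 124], [92, 110, 123], [93, 110, 123]]
[[88, 105, 118], [88, 106, 119], [90, 106, 119], [88, 105, 118], [89, 105, 119], [88, 105, 118], [89, 106, 119], [89, 107, 120], [84, 98, 108], [77, 87, 94], [74, 84, 92], [75, 83, 90], [60, 65, 69], [50, 52, 54], [49, 52, 53], [51, 54, 56], [52, 54, 57], [52, 54, 56]]
[[32, 34, 36], [21, 21, 22], [22, 23, 24], [21, 21, 22], [20, 19, 19], [39, 44, 49], [91, 108, 122], [92, 109, 123], [90, 106, 120], [90, 107, 120], [89, 106, 119], [91, 107, 120], [89, 106, 119], [91, 107, 120]] [[90, 107, 120], [90, 106, 120], [90, 106, 120], [90, 107, 119], [92, 110, 123], [89, 107, 121], [38, 43, 48], [21, 18, 20], [21, 20, 21], [22, 21, 23], [20, 22, 22], [40, 42, 45], [87, 93, 99], [103, 110, 118]]
```

Request:
move_arm(targets=[[0.03,-0.015,0,0,0,0],[0.06,-0.03,0.01,0,0,0],[0.09,-0.045,0.03,0,0,0],[0.121,-0.061,0.06,0,0,0],[0.121,-0.061,0.08,0,0,0]])

```text
time_s: 5.67
ee_pos: [0.4753, -0.0595, 0.0596]
eef_rot: [3.141, -0.002, -3.141]
force: [0.6, 0.7, -1.0]
grip_width: 0.0617
```

Request:
move_arm(targets=[[0,0,0.02,0,0,0],[0,0,0.03,0,0,0],[0,0,0.04,0,0,0],[0,0,0.04,0,0,0],[0,0,0.04,0,0,0]])

```text
time_s: 6.08
ee_pos: [0.4796, -0.0581, 0.0215]
eef_rot: [3.142, -0.0, -3.139]
force: [0.3, -0.1, -0.5]
grip_width: 0.0615
```

Request:
move_arm(targets=[[0,0,0,0,0,0],[0,0,0,0,0,0],[0,0,0,0,0,0],[0,0,0,0,0,0],[0,0,0,0,0,0]])

```text
time_s: 6.5
ee_pos: [0.4794, -0.0582, 0.0218]
eef_rot: [-3.141, 0.001, -3.14]
force: [-0.3, 0.3, 0.5]
grip_width: 0.0615
```

Request:
move_arm(targets=[[0,0,0.005,0,0,0],[0,0,0.01,0,0,0],[0,0,0.013,0,0,0],[0,0,0.013,0,0,0],[0,0,0.013,0,0,0]])

```text
time_s: 6.92
ee_pos: [0.479, -0.0582, 0.008]
eef_rot: [3.141, -0.001, -3.14]
force: [0.1, -0.1, -0.2]
grip_width: 0.0613
```

Request:
move_arm(targets=[[0,0,0,0,0,0],[0,0,0,0,0,0],[0,0,0,0,0,0],[0,0,0,0,0,0],[0,0,0,0,0,0]], fingers=0.53)

```text
time_s: 7.33
ee_pos: [0.4793, -0.0583, 0.0085]
eef_rot: [-3.142, 0.0, -3.14]
force: [-0.3, -0.6, 1.1]
grip_width: 0.072
```

Request:
move_arm(targets=[[0,0,-0.01,0,0,0],[0,0,-0.03,0,0,0],[0,0,-0.06,0,0,0],[0,0,-0.1,0,0,0],[0,0,-0.13,0,0,0]])

```text
time_s: 7.75
ee_pos: [0.4793, -0.0582, 0.1418]
eef_rot: [-3.141, 0.002, -3.139]
force: [-0.2, -0.4, 0.2]
grip_width: 0.0718
```

Run:
```python
from h import *
im,i=snap('wrist','w3'); o=ctrl.get_obs(); c=px(i,[.4775,-.058,.017]); print(c)
x,y=c.astype(int); g=cv2.cvtColor(im,cv2.COLOR_RGB2GRAY); print(g[y,x-65:x+66:3]); print(g[y-65:y+66:3,x])
cv2.imwrite('pics/w3c.png',cv2.resize(im[y-100:y+100,x-130:x+130,::-1],None,fx=2,fy=2))
```

```text
[327.38987281 233.07440893]
[137 138 137 139 138 138 143  22  24  34 107 107 108 107 108 108 108 108
 108 108 107 109 109 108 108 108 108 107 108 108 108 108 107 107  46  23
  23 133 126 126 127 127 127 129]
[242 240 242 244 241 248  29  41  22  77 111 111 111 110 110 110 109 109
 109 109 109 109 107 108 107 108 107 106 107 105 108 106 105 109  20  26
 134 234 234 235 234 232 232 116]
```

View pics/w3c.png

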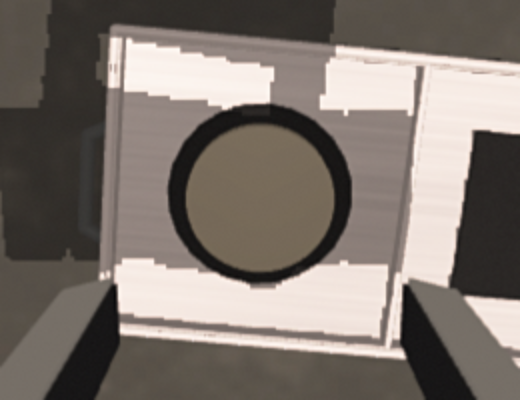

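Stone A sits concentric on the round pad, with a black rim all round (crop centre 260,197). Next is the ring.

Request:
move_arm(targets=[[-0.017,0.036,0,0,0,0],[-0.034,0.072,0,0,0,0],[-0.051,0.108,0,0,0,0],[-0.068,0.144,0,0,0,0],[-0.085,0.18,0,0,0,0]], fingers=1)

```text
time_s: 8.22
ee_pos: [0.5643, 0.1239, 0.1391]
eef_rot: [3.142, 0.001, -3.14]
force: [0.4, -0.5, -0.9]
grip_width: 0.094
```

Request:
move_arm(targets=[[-0.017,0.036,0,0,0,0],[-0.034,0.072,0,0,0,0],[-0.051,0.108,0,0,0,0],[-0.063,0.135,0,0,0,0],[-0.063,0.135,0,0,0,0]])

```text
time_s: 8.63
ee_pos: [0.627, 0.2617, 0.138]
eef_rot: [3.141, -0.0, -3.136]
force: [-0.9, 0.0, -0.3]
grip_width: 0.0942
```

Request:
move_arm(targets=[[0,0,0,0,0,0],[0,0,0,0,0,0],[0,0,0,0,0,0],[0,0,0,0,0,0],[0,0,0,0,0,0]])

```text
time_s: 9.05
ee_pos: [0.6267, 0.2562, 0.139]
eef_rot: [3.141, 0.0, -3.141]
force: [0.5, 0.3, -0.3]
grip_width: 0.0939
```

Run:
```python
from h import *
im,i=snap('wrist','w4'); o=ctrl.get_obs(); print(o['ee_pos'],o['eef_rot'],px(i,[.627,.257,.029]),px(i,[.627,.257,0]))
```

```text
[0.62665854 0.2563613  0.13885536] [ 3.14147708e+00  3.33305656e-04 -3.14046823e+00] [328.06803788 239.92425509] [327.90086944 232.19053563]
```

View pics/w4.png

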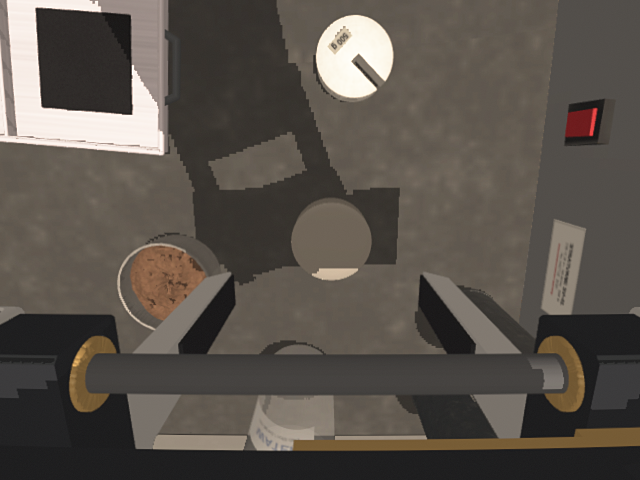

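The ring is at (331,240) between the fingers, with the soil tin (165,285) and machine clear. The steel weight is at (354,58).

Request:
move_arm(targets=[[0,0.002,0.03,0,0,0],[0,0.0025,0.07,0,0,0],[0,0.0025,0.1,0,0,0],[0,0.0025,0.125,0,0,0],[0,0.0025,0.131,0,0,0]])

```text
time_s: 9.52
ee_pos: [0.6245, 0.2585, 0.0029]
eef_rot: [-3.139, -0.006, -3.14]
force: [-0.8, 0.3, -0.9]
grip_width: 0.0942
```

Request:
move_arm(targets=[[0,0,0,0,0,0],[0,0,0,0,0,0],[0,0,0,0,0,0],[0,0,0,0,0,0],[0,0,0,0,0,0]], fingers=-0.5, grip_force=30)

```text
time_s: 9.93
ee_pos: [0.6272, 0.2598, 0.009]
eef_rot: [3.141, 0.002, -3.14]
force: [-0.2, 1.6, 5.0]
grip_width: 0.0641
```

Request:
move_arm(targets=[[0,0,0,0,0,0],[0,0,0,0,0,0],[0,0,0,0,0,0],[0,0,0,0,0,0],[0,0,0,0,0,0]])

```text
time_s: 10.35
ee_pos: [0.6273, 0.2598, 0.009]
eef_rot: [3.141, 0.002, -3.14]
force: [-0.9, -0.3, 6.3]
grip_width: 0.0639
```

Request:
move_arm(targets=[[0,0,-0.02,0,0,0],[0,0,-0.05,0,0,0],[0.005,-0.01,-0.085,0,0,0],[0.01,-0.03,-0.115,0,0,0],[0.015,-0.06,-0.135,0,0,0]])

```text
time_s: 10.77
ee_pos: [0.6116, 0.2006, 0.1455]
eef_rot: [3.141, 0.003, -3.137]
force: [0.4, -0.6, -3.8]
grip_width: 0.0637
```

Request:
move_arm(targets=[[0.005,-0.04,0,0,0,0],[0.01,-0.08,0,0,0,0],[0.015,-0.12,0,0,0,0],[0.02,-0.15,0,0,0,0],[0.02,-0.17,0,0,0,0]])

```text
time_s: 11.18
ee_pos: [0.5909, 0.0266, 0.1425]
eef_rot: [-3.141, -0.001, -3.141]
force: [0.4, -0.1, -4.2]
grip_width: 0.0637
```

Request:
move_arm(targets=[[0.005,-0.02,0,0,0,0],[0.01,-0.04,0,0,0,0],[0.01,-0.05,0,0,0,0],[0.01,-0.05,0,0,0,0],[0.01,-0.05,0,0,0,0]])

```text
time_s: 11.6
ee_pos: [0.5823, -0.0204, 0.1424]
eef_rot: [3.141, -0.0, -3.14]
force: [1.2, 0.6, -4.5]
grip_width: 0.0637
```

```bash
cat >> h.py <<'E'
def ext(i,c,z0,h,r):
    t=np.linspace(0,2*np.pi,180); out=[]
    for z in(z0,z0+h):
        P=np.array([px(i,[c[0]+r*np.cos(a),c[1]+r*np.sin(a),z]) for a in t]); out.append((P.min(0).round(1),P.max(0).round(1)))
    return out
E
python3 - <<'E'
from h import *
im,i=snap('wrist','w5'); o=ctrl.get_obs(); p=o['ee_pos']; print(p,o['eef_rot'],o['grip_width'],o['force'])
print('ring@tcp',ext(i,p,p[2]-.009,.029,.032))
print('stone',ext(i,(.4775,-.058),.007,.01,.031),'pad',ext(i,(.4775,-.058),.004,.003,.04))
E
```

```text
[ 0.58227804 -0.01986532  0.14238576] [ 3.14135107e+00 -1.61181558e-04 -3.13946061e+00] 0.06378101420301412 [ 0.95085004 -0.20654506 -4.51480025]
ring@tcp [(array([268.3, 224.2]), array([388.7, 338.1])), (array([258.7, 236.8]), array([399. , 367.5]))]
stone [(array([241.1,  62.5]), array([318.9, 144.2])), (array([238.3,  59.5]), array([318.7, 144. ]))] pad [(array([230.8,  51.1]), array([330.2, 155.5])), (array([229.9,  50.1]), array([330.2, 155.5]))]
```

View pics/w5.png

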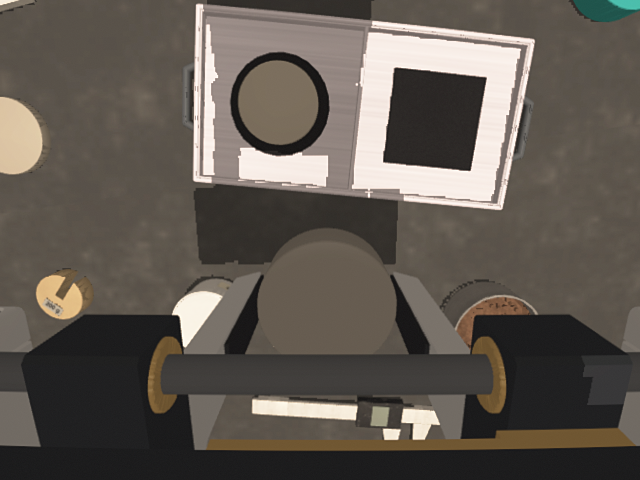

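Stone A on the pad at (278,102) matches prediction. The ring is held, its lower rim at row 228, so its centre is about 1.7 mm in +x from the TCP.

Request:
move_arm(targets=[[0.03,-0.01,0,0,0,0],[0.06,-0.02,0,0,0,0],[0.09,-0.03,0.01,0,0,0],[0.107,-0.038,0.03,0,0,0],[0.107,-0.038,0.06,0,0,0]])

```text
time_s: 12.07
ee_pos: [0.4743, -0.0589, 0.0839]
eef_rot: [-3.141, 0.003, -3.139]
force: [1.5, 0.4, -3.8]
grip_width: 0.0637
```

Request:
move_arm(targets=[[0,0,0.02,0,0,0],[0,0,0.03,0,0,0],[0,0,0.036,0,0,0],[0,0,0.036,0,0,0],[0,0,0.036,0,0,0]])

```text
time_s: 12.48
ee_pos: [0.4759, -0.0585, 0.0472]
eef_rot: [-3.141, 0.001, -3.139]
force: [0.5, 0.1, -4.4]
grip_width: 0.064
```

Request:
move_arm(targets=[[0,0,0,0,0,0],[0,0,0,0,0,0],[0,0,0,0,0,0],[0,0,0,0,0,0],[0,0,0,0,0,0]])

```text
time_s: 12.9
ee_pos: [0.4754, -0.0588, 0.0467]
eef_rot: [-3.142, 0.0, -3.14]
force: [-0.0, -0.1, -3.7]
grip_width: 0.0637
```

Request:
move_arm(targets=[[0,0.001,0.005,0,0,0],[0,0.001,0.01,0,0,0],[0,0.001,0.015,0,0,0],[0,0.001,0.018,0,0,0],[0,0.001,0.018,0,0,0]])

```text
time_s: 13.32
ee_pos: [0.4747, -0.0577, 0.0275]
eef_rot: [3.141, -0.002, -3.14]
force: [-0.5, 0.5, -4.0]
grip_width: 0.0636
```

Request:
move_arm(targets=[[0,0,0.001,0,0,0],[0,0,0.002,0,0,0],[0,0,0.002,0,0,0],[0,0,0.002,0,0,0],[0,0,0.002,0,0,0]])

```text
time_s: 13.73
ee_pos: [0.4753, -0.0578, 0.0265]
eef_rot: [-3.142, 0.0, -3.14]
force: [-0.5, 0.3, -3.3]
grip_width: 0.0633
```

Request:
move_arm(targets=[[0,0,0.001,0,0,0],[0,0,0.001,0,0,0],[0,0,0.001,0,0,0],[0,0,0.001,0,0,0],[0,0,0.001,0,0,0]])

```text
time_s: 14.15
ee_pos: [0.4754, -0.0578, 0.0264]
eef_rot: [-3.142, 0.0, -3.14]
force: [-7.2, 0.8, 12.3]
grip_width: 0.0636
```

Request:
move_arm(targets=[[0,0,0,0,0,0],[0,0,0,0,0,0],[0,0,0,0,0,0],[0,0,0,0,0,0],[0,0,0,0,0,0]], fingers=0.55)

```text
time_s: 14.57
ee_pos: [0.4753, -0.0578, 0.0255]
eef_rot: [-3.142, 0.0, -3.14]
force: [0.4, -0.2, -0.9]
grip_width: 0.0729
```

Request:
move_arm(targets=[[0,0,-0.01,0,0,0],[0,0,-0.03,0,0,0],[0,0,-0.06,0,0,0],[0,0,-0.1,0,0,0],[0,0,-0.115,0,0,0]])

```text
time_s: 14.98
ee_pos: [0.4765, -0.058, 0.1457]
eef_rot: [-3.14, 0.005, -3.139]
force: [-0.8, -0.7, 1.4]
grip_width: 0.0725
```

Request:
move_arm(targets=[[0,0,0,0,0,0],[0,0,0,0,0,0],[0,0,0,0,0,0],[0,0,0,0,0,0],[0,0,0,0,0,0]])

```text
time_s: 15.4
ee_pos: [0.4748, -0.0577, 0.1394]
eef_rot: [3.141, -0.002, -3.14]
force: [0.3, -1.2, -1.1]
grip_width: 0.0726
```

Run:
```python
from h import *
im,i=snap('wrist','w6'); c=(.4775,-.058); e=ext(i,c,.017,.029,.032); print('ring',e,'stone',ext(i,c,.007,.01,.031),'pad',ext(i,c,.004,.003,.04))
cv2.imwrite('pics/w6c.png',cv2.resize(im[140:320,220:440,::-1],None,fx=3,fy=3))
```

```text
ring [(array([287.9, 201. ]), array([365.2, 276.4])), (array([284.1, 206.1]), array([369.2, 288.5]))] stone [(array([290.2, 200.7]), array([362.9, 271.6])), (array([289.1, 202.3]), array([364. , 275.2]))] pad [(array([280.1, 189.5]), array([373. , 280.2])), (array([279.7, 189.9]), array([373.4, 281.3]))]
```

View pics/w6c.png

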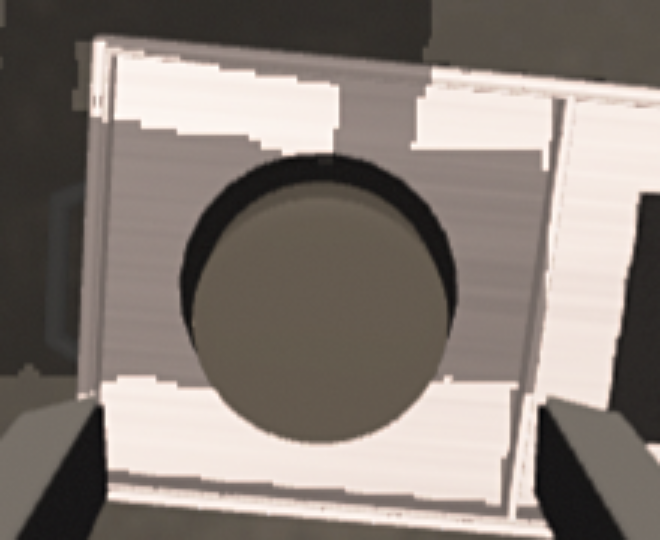

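The ring sits centred on the stone: top-face columns 283–370, within 1 px of prediction. Before reaching for stone B by the press I'll look at the clearance.

Request:
move_arm(targets=[[-0.005,-0.03,-0.02,0,0,0],[-0.01,-0.06,-0.04,0,0,0],[-0.015,-0.09,-0.06,0,0,0],[-0.02,-0.11,-0.06,0,0,0],[-0.025,-0.12,-0.06,0,0,0]], fingers=1)

```text
time_s: 15.87
ee_pos: [0.5007, -0.1799, 0.2007]
eef_rot: [-3.141, 0.001, -3.141]
force: [-0.7, 0.3, -0.0]
grip_width: 0.0939
```

Run:
```python
from h import *
im,i=snap('wrist','w7'); o=ctrl.get_obs(); print(o['ee_pos'],px(i,[.5,-.283,.01]))
for z in (0,.1,.2):
  for p in [(0,100),(0,200),(100,200),(100,100)]: print(z,p,pt(i,*p,z)[:2].round(3))
```

```text
[ 0.50097195 -0.18009054  0.19971046] [224.45146921 220.19588413]
0 (0, 100) [ 0.381 -0.501]
0 (0, 200) [ 0.48  -0.521]
0 (100, 200) [ 0.481 -0.413]
0 (100, 100) [ 0.383 -0.4  ]
0.1 (0, 100) [ 0.395 -0.417]
0.1 (0, 200) [ 0.467 -0.431]
0.1 (100, 200) [ 0.468 -0.352]
0.1 (100, 100) [ 0.396 -0.342]
0.2 (0, 100) [ 0.408 -0.332]
0.2 (0, 200) [ 0.455 -0.341]
0.2 (100, 200) [ 0.455 -0.291]
0.2 (100, 100) [ 0.409 -0.284]
```

View pics/w7.png

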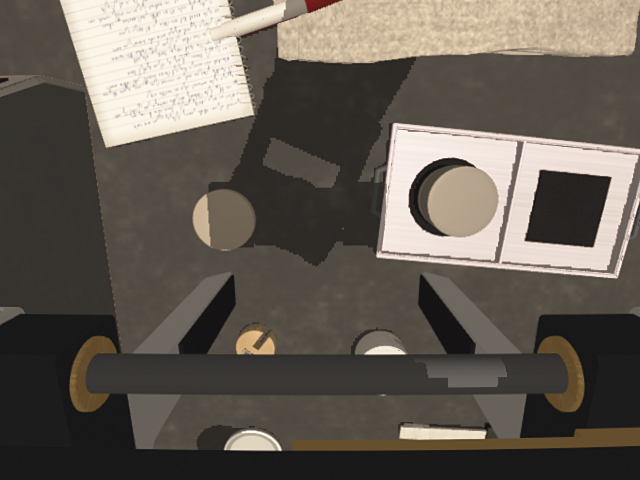

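The press edge is near column 100 (y≈-0.41) and stone B is at (224,219), matching the estimate. I'll turn the hand 90° so its long side lies parallel to the press.

Request:
move_arm(targets=[[0,0,0,0,0,0.2],[0,0,0,0,0,0.4],[0,0,0,0,0,0.6],[0,0,0,0,0,0.8],[0,0,0,0,0,1]])

```text
time_s: 16.33
ee_pos: [0.5002, -0.1764, 0.1992]
eef_rot: [-3.142, -0.002, 2.616]
force: [0.1, 0.8, 0.6]
grip_width: 0.0943
```

Request:
move_arm(targets=[[0,0,0,0,0,0.2],[0,0,0,0,0,0.4],[0,0,0,0,0,0.6],[0,0,0,0,0,0.8],[0,0,0,0,0,1]])

```text
time_s: 16.75
ee_pos: [0.5002, -0.1763, 0.1992]
eef_rot: [-3.14, -0.002, 2.092]
force: [-0.5, -0.4, 0.1]
grip_width: 0.0939
```

Request:
move_arm(targets=[[0,0,0,0,0,0.2],[0,0,0,0,0,0.4],[0,0,0,0,0,0.6],[0,0,0,0,0,0.8],[0,0,0,0,0,1]])

```text
time_s: 17.17
ee_pos: [0.5001, -0.1763, 0.1992]
eef_rot: [-3.14, -0.001, 1.568]
force: [0.4, 0.3, 0.6]
grip_width: 0.094
```

Request:
move_arm(targets=[[-0.03,0,0.01,0,0,0],[-0.06,0,0.03,0,0,0],[-0.09,0,0.05,0,0,0],[-0.103,-0.001,0.06,0,0,0],[-0.103,-0.001,0.06,0,0,0]])

```text
time_s: 17.58
ee_pos: [0.4982, -0.2811, 0.1369]
eef_rot: [-3.137, -0.003, 1.571]
force: [-0.6, 1.0, -0.9]
grip_width: 0.0942
```

Request:
move_arm(targets=[[0,0,0,0,0,0],[0,0,0,0,0,0],[0,0,0,0,0,0],[0,0,0,0,0,0],[0,0,0,0,0,0]])

```text
time_s: 18.0
ee_pos: [0.5, -0.28, 0.1411]
eef_rot: [3.141, 0.0, 1.574]
force: [1.1, 0.4, 0.9]
grip_width: 0.0936
```

Run:
```python
from h import *
im,i=snap('wrist','w8'); o=ctrl.get_obs(); print(o['ee_pos'],o['eef_rot'],px(i,[.5,-.283,.01]),ext(i,(.499,-.283),0,.01,.031))
cv2.imwrite('pics/w8c.png',im[100:400,100:540,::-1])
g=cv2.cvtColor(im,cv2.COLOR_RGB2GRAY); print(g[243,280:376:2],g[195:290:2,327])
```

```text
[ 0.49995548 -0.28023005  0.14101355] [3.14087441e+00 4.16801298e-04 1.57340999e+00] [326.26816377 236.5677505 ] [(array([289.8, 198.7]), array([360.5, 267.8])), (array([288.6, 200.2]), array([361.6, 271.3]))]
[ 48  49  49  47  45  45 104 101 102 101 102 101 103 102 101 102 102 102
 102 103 102 103 103 102 102 102 103 102 102 103 102 103 102 102 102 101
 102 101 101 100 101  96  40  42  43  43  43  44] [ 79  80  82  70 102 104 104 105 104 105 104 103 104 104 104 103 104 103
 104 103 103 102 103 102 102 102 101 102 103 102 101 101 100 101 101 101
 100 100 101  71  40  42  40  42  43  43  43  43]
```

View pics/w8c.png

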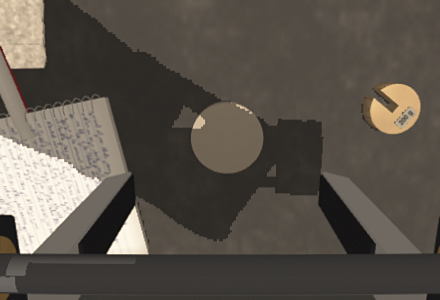

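Stone B is at crop (227,138), with brass (390,108) and the notebook edge (crop column ~120) clear of the fingers.

Request:
move_arm(targets=[[-0.004,0.0005,0.03,0,0,0],[-0.004,0.0005,0.07,0,0,0],[-0.004,0.0005,0.1,0,0,0],[-0.004,0.0005,0.125,0,0,0],[-0.004,0.0005,0.13,0,0,0]])

```text
time_s: 18.47
ee_pos: [0.4984, -0.2833, 0.0066]
eef_rot: [-3.137, -0.003, 1.573]
force: [-0.7, 0.2, 0.0]
grip_width: 0.094
```

Request:
move_arm(targets=[[0,0,0.002,0,0,0],[0,0,0.004,0,0,0],[0,0,0.006,0,0,0],[0,0,0.006,0,0,0],[0,0,0.006,0,0,0]])

```text
time_s: 18.88
ee_pos: [0.5006, -0.285, 0.0055]
eef_rot: [3.14, 0.001, 1.573]
force: [-0.3, 0.6, 0.1]
grip_width: 0.0939
```

Request:
move_arm(targets=[[0,0,0,0,0,0],[0,0,0,0,0,0],[0,0,0,0,0,0],[0,0,0,0,0,0],[0,0,0,0,0,0]])

```text
time_s: 19.3
ee_pos: [0.5002, -0.2847, 0.0045]
eef_rot: [3.142, 0.0, 1.573]
force: [-0.7, -0.4, -0.3]
grip_width: 0.094
```

Request:
move_arm(targets=[[0,0,0.002,0,0,0],[0,0,0.002,0,0,0],[0,0,0.002,0,0,0],[0,0,0.002,0,0,0],[0,0,0.002,0,0,0]])

```text
time_s: 19.72
ee_pos: [0.5002, -0.2847, 0.0024]
eef_rot: [-3.142, -0.0, 1.573]
force: [0.4, -0.3, -0.2]
grip_width: 0.0942
```

Request:
move_arm(targets=[[0,0,0,0,0,0],[0,0,0,0,0,0],[0,0,0,0,0,0],[0,0,0,0,0,0],[0,0,0,0,0,0]], fingers=-0.5, grip_force=15)

```text
time_s: 20.13
ee_pos: [0.5002, -0.2847, 0.0025]
eef_rot: [3.142, 0.0, 1.573]
force: [0.3, -0.5, -0.8]
grip_width: 0.0642
```

Request:
move_arm(targets=[[0,0,0,0,0,0],[0,0,0,0,0,0],[0,0,0,0,0,0],[0,0,0,0,0,0],[0,0,0,0,0,0]])

```text
time_s: 20.55
ee_pos: [0.5002, -0.2847, 0.0025]
eef_rot: [3.142, 0.0, 1.573]
force: [-0.0, -0.0, 0.5]
grip_width: 0.0615
```

Request:
move_arm(targets=[[0,0,-0.03,0,0,0],[0,0,-0.06,0,0,0],[0.02,0,-0.09,0,0,0],[0.05,0,-0.12,0,0,0],[0.08,0,-0.14,0,0,0]])

```text
time_s: 20.97
ee_pos: [0.5002, -0.2044, 0.1449]
eef_rot: [3.14, 0.001, 1.571]
force: [-0.6, -0.3, -0.0]
grip_width: 0.0615
```

Request:
move_arm(targets=[[0.01,0,-0.01,0,0,0],[0.03,0,-0.03,0,0,0],[0.04,-0.01,-0.04,0,0,0],[0.04,-0.02,-0.04,0,0,0],[0.04,-0.02,-0.04,0,0,0]])

```text
time_s: 21.38
ee_pos: [0.4792, -0.1645, 0.1828]
eef_rot: [3.141, 0.0, 1.574]
force: [1.0, -0.1, -0.6]
grip_width: 0.0618
```

Request:
move_arm(targets=[[0,0,0,0,0,0],[0,0,0,0,0,0],[0,0,0,0,0,0],[0,0,0,0,0,0],[0,0,0,0,0,0]])

```text
time_s: 21.8
ee_pos: [0.4801, -0.1649, 0.1821]
eef_rot: [-3.141, -0.0, 1.573]
force: [0.1, 0.9, -1.0]
grip_width: 0.0617
```

Run:
```python
from h import *
im,i=snap('wrist','w9'); o=ctrl.get_obs(); p=o['ee_pos']; print(p,o['eef_rot'],o['grip_width'])
print('held',ext(i,p,p[2]-.002,.01,.031)); c=(.4775,-.058)
print('ring',ext(i,c,.017,.029,.032),'pad',ext(i,c,.004,.003,.04))
```

```text
[ 0.48002201 -0.16486449  0.18216063] [-3.14113594e+00 -1.93832246e-04  1.57263707e+00] 0.06127521120452077
held [(array([265.5, 228.2]), array([386.4, 342.1])), (array([262.2, 232.5]), array([389.5, 351.9]))]
ring [(array([287.3,  65.9]), array([360.7, 143. ])), (array([283.5,  57.8]), array([363.8, 142.3]))] pad [(array([280. ,  59.5]), array([368.3, 152.1])), (array([279.6,  58.7]), array([368.6, 152.2]))]
```

View pics/w9.png

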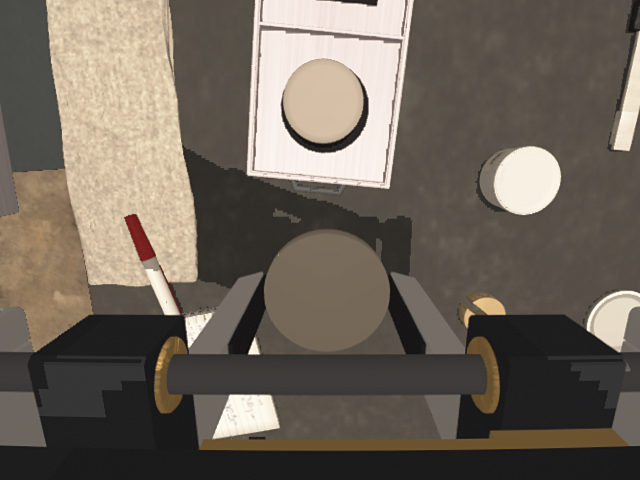

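The ring top is at (323,101) and the held stone at (327,290), both within 1 px of prediction.

Request:
move_arm(targets=[[0.03,-0.001,0.01,0,0,0],[0.06,-0.002,0.03,0,0,0],[0.09,-0.003,0.05,0,0,0],[0.107,-0.003,0.08,0,0,0],[0.107,-0.003,0.1,0,0,0]])

```text
time_s: 22.27
ee_pos: [0.476, -0.055, 0.0806]
eef_rot: [-3.14, -0.001, 1.575]
force: [-0.7, -1.3, -1.2]
grip_width: 0.0615
```

Request:
move_arm(targets=[[0,0,0.01,0,0,0],[0,0,0.018,0,0,0],[0,0,0.018,0,0,0],[0,0,0.018,0,0,0],[0,0,0.018,0,0,0]])

```text
time_s: 22.68
ee_pos: [0.4774, -0.0583, 0.0655]
eef_rot: [3.14, 0.0, 1.572]
force: [0.8, 1.4, -0.4]
grip_width: 0.0616
```

Request:
move_arm(targets=[[0,0,0,0,0,0],[0,0,0,0,0,0],[0,0,0,0,0,0],[0,0,0,0,0,0],[0,0,0,0,0,0]])

```text
time_s: 23.1
ee_pos: [0.4768, -0.0578, 0.0646]
eef_rot: [3.141, 0.0, 1.573]
force: [-0.4, 0.4, -0.9]
grip_width: 0.0615
```

Request:
move_arm(targets=[[0,0,0.005,0,0,0],[0,0,0.01,0,0,0],[0,0,0.014,0,0,0],[0,0,0.0155,0,0,0],[0,0,0.0155,0,0,0]])

```text
time_s: 23.52
ee_pos: [0.4765, -0.0577, 0.0486]
eef_rot: [-3.141, -0.0, 1.573]
force: [-1.0, 0.4, 1.7]
grip_width: 0.0611
```

Request:
move_arm(targets=[[0,0,0,0,0,0],[0,0,0,0,0,0],[0,0,0,0,0,0],[0,0,0,0,0,0],[0,0,0,0,0,0]])

```text
time_s: 23.93
ee_pos: [0.4767, -0.0577, 0.0488]
eef_rot: [-3.141, 0.0, 1.573]
force: [1.0, -0.3, 0.4]
grip_width: 0.0616
```

Request:
move_arm(targets=[[0,0,0,0,0,0],[0,0,0,0,0,0],[0,0,0,0,0,0],[0,0,0,0,0,0],[0,0,0,0,0,0]], fingers=0.55)

```text
time_s: 24.35
ee_pos: [0.4768, -0.0578, 0.049]
eef_rot: [3.142, 0.0, 1.573]
force: [0.1, 0.6, -0.8]
grip_width: 0.0728
```

Request:
move_arm(targets=[[0,0,-0.01,0,0,0],[0,0,-0.03,0,0,0],[0,0,-0.06,0,0,0],[0,0,-0.09,0,0,0],[0,0,-0.09,0,0,0]])

```text
time_s: 24.77
ee_pos: [0.4789, -0.0581, 0.1449]
eef_rot: [3.133, 0.002, 1.573]
force: [0.7, 0.3, -0.0]
grip_width: 0.0729
```

Request:
move_arm(targets=[[0,0,0,0,0,0],[0,0,0,0,0,0],[0,0,0,0,0,0],[0,0,0,0,0,0],[0,0,0,0,0,0]], fingers=1)

```text
time_s: 25.18
ee_pos: [0.4764, -0.0577, 0.1382]
eef_rot: [-3.14, -0.0, 1.573]
force: [0.3, -0.3, 0.7]
grip_width: 0.0939
```

Run:
```python
from h import *
im,i=snap('wrist','w10'); c=(.4775,-.0583); print(ctrl.get_obs()['ee_pos'],'stone',ext(i,c,.046,.01,.031),'ring',ext(i,c,.017,.029,.032),'pad',ext(i,c,.004,.003,.04))
cv2.imwrite('pics/w10c.png',cv2.resize(im[140:320,220:440,::-1],None,fx=3,fy=3))
```

```text
[ 0.47651434 -0.0577065   0.13838975] stone [(array([286.5, 204.1]), array([369.5, 284.5])), (array([285., 206.]), array([371. , 289.1]))] ring [(array([289.1, 197.8]), array([366.9, 273.6])), (array([285.2, 202.7]), array([370.8, 285.7]))] pad [(array([281.3, 186.3]), array([374.7, 277.5])), (array([280.9, 186.6]), array([375.1, 278.7]))]
```

View pics/w10c.png

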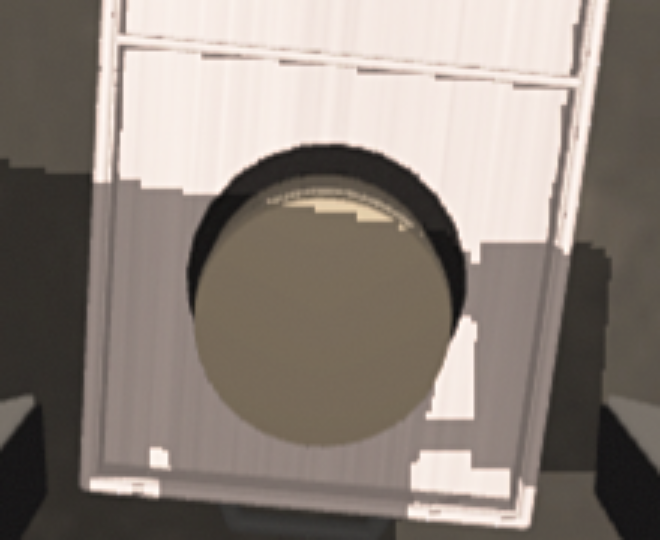

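The top stone is concentric (284.7–370.3 px against 285–371 predicted), so the stack is good. Now the steel weight.

Request:
move_arm(targets=[[0.04,0.002,0,0,0,0],[0.08,0.004,0,0,0,0],[0.12,0.006,0,0,0,0],[0.16,0.008,0,0,0,0],[0.2,0.01,0,0,0,0]])

```text
time_s: 25.65
ee_pos: [0.486, 0.1442, 0.1388]
eef_rot: [-3.141, 0.0, 1.573]
force: [0.1, -0.7, 0.2]
grip_width: 0.0939
```

Request:
move_arm(targets=[[0.04,0.002,0,0,0,0],[0.08,0.004,0,0,0,0],[0.11,0.006,0,0,0,0],[0.13,0.006,0,0,0,0],[0.13,0.006,0,0,0,0]])

```text
time_s: 26.07
ee_pos: [0.4914, 0.2755, 0.1383]
eef_rot: [-3.141, -0.0, 1.576]
force: [-1.0, -0.4, -0.1]
grip_width: 0.0936
```

Request:
move_arm(targets=[[0,0,0,0,0,0],[0,0,0,0,0,0],[0,0,0,0,0,0],[0,0,0,0,0,0],[0,0,0,0,0,0]])

```text
time_s: 26.48
ee_pos: [0.4923, 0.2716, 0.1391]
eef_rot: [3.141, -0.0, 1.572]
force: [-0.7, -0.1, 1.0]
grip_width: 0.0938
```

Run:
```python
from h import *
im,i=snap('wrist','w11'); o=ctrl.get_obs(); print(o['ee_pos'],ext(i,(.492,.272),0,.026,.028))
```

```text
[0.49225482 0.27169759 0.13911194] [(array([293.9, 198.6]), array([358.4, 261.7])), (array([291.1, 202.8]), array([361. , 270.9]))]
```

View pics/w11.png

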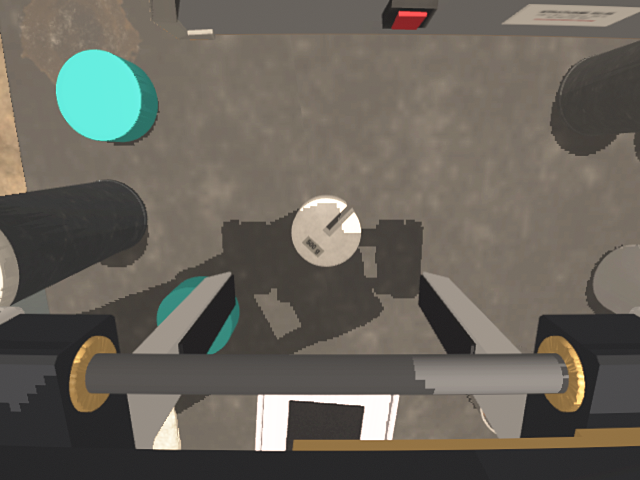

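The steel weight is at (326,230) with its slot visible; the turquoise disc (197,315) is outside the left finger.

Request:
move_arm(targets=[[0.003,0,0.03,0,0,0],[0.003,0,0.07,0,0,0],[0.003,0,0.1,0,0,0],[0.003,0,0.125,0,0,0],[0.003,0,0.13,0,0,0]])

```text
time_s: 26.95
ee_pos: [0.4902, 0.274, 0.005]
eef_rot: [-3.136, 0.003, 1.572]
force: [-1.5, 0.5, -0.9]
grip_width: 0.0944
```

Request:
move_arm(targets=[[0,0,0.001,0,0,0],[0,0,0.001,0,0,0],[0,0,0.001,0,0,0],[0,0,0.001,0,0,0],[0,0,0.001,0,0,0]])

```text
time_s: 27.37
ee_pos: [0.4927, 0.2756, 0.0092]
eef_rot: [3.14, -0.001, 1.573]
force: [-0.4, -0.0, -0.6]
grip_width: 0.094
```

Request:
move_arm(targets=[[0,0,0,0,0,0],[0,0,0,0,0,0],[0,0,0,0,0,0],[0,0,0,0,0,0],[0,0,0,0,0,0]], fingers=-0.5, grip_force=35)

```text
time_s: 27.78
ee_pos: [0.4921, 0.2753, 0.008]
eef_rot: [-3.142, -0.0, 1.573]
force: [-0.2, 0.1, -0.7]
grip_width: 0.0637
```

Request:
move_arm(targets=[[0,0,0,0,0,0],[0,0,0,0,0,0],[0,0,0,0,0,0],[0,0,0,0,0,0],[0,0,0,0,0,0]])

```text
time_s: 28.2
ee_pos: [0.492, 0.2753, 0.0079]
eef_rot: [-3.141, 0.0, 1.573]
force: [-1.6, 0.1, -0.4]
grip_width: 0.0549
```

Request:
move_arm(targets=[[0,0,-0.02,0,0,0],[0,0,-0.05,0,0,0],[0,0,-0.08,0,0,0],[0,0,-0.1,0,0,0],[0,0,-0.1,0,0,0]])

```text
time_s: 28.62
ee_pos: [0.4936, 0.276, 0.1118]
eef_rot: [3.136, -0.003, 1.573]
force: [1.1, -1.0, -3.8]
grip_width: 0.055
```

Request:
move_arm(targets=[[-0.04,0,0,0,0,0],[-0.08,-0.001,0,0,0,0],[-0.12,-0.002,0,0,0,0],[-0.16,-0.003,0,0,0,0],[-0.19,-0.003,0,0,0,0]])

```text
time_s: 29.03
ee_pos: [0.4881, 0.0827, 0.1061]
eef_rot: [-3.139, 0.001, 1.572]
force: [0.6, 0.3, -4.5]
grip_width: 0.0547
```

Request:
move_arm(targets=[[-0.01,0,0,0,0,0],[-0.019,0,0,0,0,0],[-0.019,0,0,0,0,0],[-0.019,0,0,0,0,0],[-0.019,0,0,0,0,0]])

```text
time_s: 29.45
ee_pos: [0.4894, 0.0673, 0.1075]
eef_rot: [-3.141, -0.0, 1.574]
force: [-0.4, 1.1, -3.3]
grip_width: 0.055
```

Run:
```python
from h import *
im,i=snap('wrist','w12'); o=ctrl.get_obs(); p=o['ee_pos']; print(p,o['eef_rot'],o['grip_width'],'held',ext(i,p,p[2]-.008,.026,.028), 'pad',px(i,[.4883,.0655,.007]))
cv2.imwrite('pics/w12c.png',cv2.resize(im[120:400,200:460,::-1],None,fx=2,fy=2))
```

```text
[0.48938497 0.06734696 0.10761126] [-3.14117480e+00 -7.45141460e-05  1.57418201e+00] 0.05504335659840774 held [(array([273. , 231.6]), array([379. , 331.7])), (array([265.1, 244. ]), array([386.6, 357.2]))] pad [325.06457695 244.14484859]
```

View pics/w12c.png

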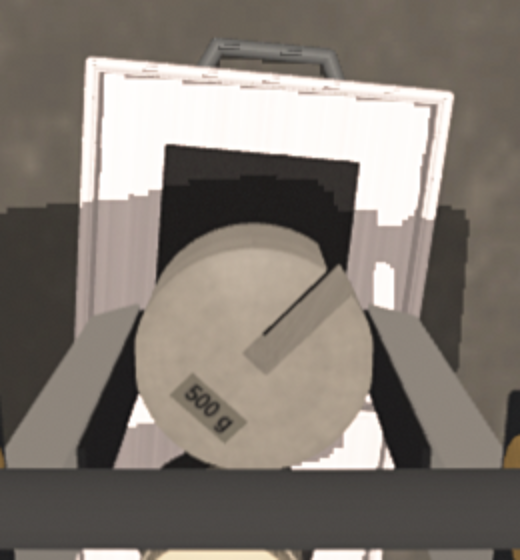

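The weight is centred in the grip. The pad's far corners show at crop (167,144) and (360,161), which refine the pad centre.

Run:
```python
from h import *
i=ctrl.camera_info('wrist'); a=pt(i,283.5,192,.007)[:2]; b=pt(i,380,200.5,.007)[:2]; d=(b-a)/np.linalg.norm(b-a)
print(a,b,np.linalg.norm(b-a),d,(a+b)/2+.037*np.array([d[1],-d[0]]), ctrl.get_obs()['ee_pos'])
```

```text
[0.45724758 0.10546886] [0.52941652 0.09938759] 0.07242469656578078 [ 0.99646856 -0.08396676] [0.49022528 0.06555889] [0.48938497 0.06734696 0.10761126]
```

Request:
move_arm(targets=[[-0.002,-0.001,0.02,0,0,0],[-0.002,-0.001,0.05,0,0,0],[-0.002,-0.001,0.07,0,0,0],[-0.002,-0.001,0.075,0,0,0],[-0.002,-0.001,0.075,0,0,0]])

```text
time_s: 29.92
ee_pos: [0.4878, 0.0649, 0.0319]
eef_rot: [-3.139, 0.0, 1.574]
force: [-0.0, -0.0, -3.5]
grip_width: 0.0551
```

Request:
move_arm(targets=[[0,0,0.005,0,0,0],[0,0,0.01,0,0,0],[0,0,0.013,0,0,0],[0,0,0.013,0,0,0],[0,0,0.013,0,0,0]])

```text
time_s: 30.33
ee_pos: [0.4887, 0.0643, 0.0202]
eef_rot: [3.141, -0.0, 1.573]
force: [-0.1, 0.8, -4.5]
grip_width: 0.0548
```

Request:
move_arm(targets=[[0,0,0,0,0,0],[0,0,0,0,0,0],[0,0,0,0,0,0],[0,0,0,0,0,0],[0,0,0,0,0,0]])

```text
time_s: 30.75
ee_pos: [0.4885, 0.0643, 0.02]
eef_rot: [3.142, 0.0, 1.573]
force: [-0.2, 1.1, -4.2]
grip_width: 0.0546
```

Request:
move_arm(targets=[[0.001,0,0.002,0,0,0],[0.001,0,0.004,0,0,0],[0.001,0,0.005,0,0,0],[0.001,0,0.005,0,0,0],[0.001,0,0.005,0,0,0]])

```text
time_s: 31.17
ee_pos: [0.4884, 0.0653, 0.0149]
eef_rot: [-3.141, -0.0, 1.573]
force: [-0.8, 0.1, -1.9]
grip_width: 0.0547
```

Request:
move_arm(targets=[[0,0,0,0,0,0],[0,0,0,0,0,0],[0,0,0,0,0,0],[0,0,0,0,0,0],[0,0,0,0,0,0]], fingers=0.45)

```text
time_s: 31.58
ee_pos: [0.4886, 0.0653, 0.0151]
eef_rot: [3.141, -0.0, 1.573]
force: [0.4, 0.4, 0.0]
grip_width: 0.0683
```

Request:
move_arm(targets=[[0,0,-0.01,0,0,0],[0,0,-0.03,0,0,0],[0,0,-0.06,0,0,0],[0,0,-0.1,0,0,0],[0,0,-0.13,0,0,0]])

```text
time_s: 32.0
ee_pos: [0.4886, 0.0653, 0.1484]
eef_rot: [3.14, -0.0, 1.573]
force: [0.8, -0.0, 0.9]
grip_width: 0.0683
```

Request:
move_arm(targets=[[-0.03,0.03,-0.02,0,0,0],[-0.06,0.05,-0.04,0,0,0],[-0.09,0.05,-0.04,0,0,0],[-0.1,0.05,-0.04,0,0,0],[-0.1,0.05,-0.04,0,0,0]])

```text
time_s: 32.42
ee_pos: [0.5386, -0.0366, 0.1854]
eef_rot: [3.141, 0.0, 1.57]
force: [0.1, 0.3, 0.5]
grip_width: 0.0681
```

Run:
```python
from h import *
im,i=snap('wrist','w13'); c=(.489,.0655); s=(.4775,-.0583); print(ctrl.get_obs()['ee_pos'],'weight',ext(i,c,.007,.026,.028),'sqpad ctr',px(i,[*c,.007]),'top stone',ext(i,s,.046,.01,.031))
cv2.imwrite('pics/w13c.png',cv2.resize(im[:300,150:500,::-1],None,fx=2,fy=2))
```

```text
[ 0.53829305 -0.03511789  0.18506487] weight [(array([241.3,  79.9]), array([302.8, 144.2])), (array([234.4,  74.1]), array([300.8, 143.7]))] sqpad ctr [272.02059421 112.56991328] top stone [(array([222.6, 220.7]), array([292.5, 288.2])), (array([219.4, 222.9]), array([291.5, 292.3]))]
```

View pics/w13c.png

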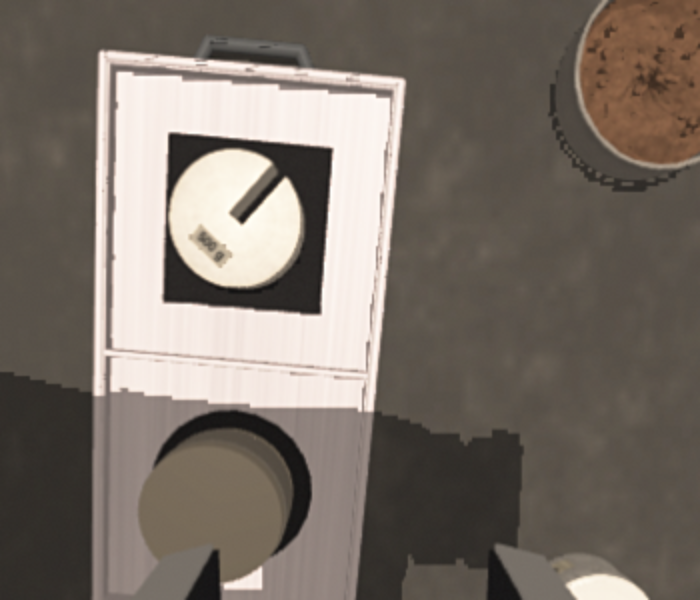

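The weight is centred on the square pad (pad centre 273,112; predicted 272,112.6) and the stack is intact. Handing in.

```bash
python3 -c "
from station import ctrl
print(ctrl.hand_in())"
```

```text
the job is handed in; nothing more can be done
None
```

The tray is packed and handed in at about 32.5 s on the robot clock. On the round pad is one porous stone, the soil-filled specimen ring, then the other stone. The steel slotted weight (marked 500 g) sits flat on the square pad.

- **Placement checks:** Wrist pictures after each placing showed the stones, the ring and the weight within about 1 px (roughly 1 mm) of their expected centred positions.
- **Left alone:** The brass weight, both tins and the turquoise look-alikes were never gripped or touched as far as I could see.
- **Small disagreement:** The square pad's centre came out about 1–2 mm apart between two estimates, (0.488, 0.065) and (0.490, 0.066). I aimed between them, and the last picture showed the weight in the middle.
- **Contact force:** The highest wrist force shown by the moves was about 14 N, while setting the ring down.

I took no full-scene picture at the end, and the hand-in reports no verdict.

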